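# Turn the stir-bar rack round in its case

### The job

The stir-bar rack in the storage case was packed back to front. Swing the case's lid right over until it stays open by itself, lift the rack out and set it down flat on the middle of the white heat pad, a quarter turn round from how it sat in the case, and let go of it. Then take it again and put it back fully home in the case the other way round, raised end at the hinge side, without dropping it; leave the lid open and the flask, glass lid and retriever rod where they are.

Things in the scene. Friction and masses are not known exactly. Their poses are not given: they have to be found in the camera images.
- case: Grey open-topped storage case, fixed to the shelf, 158 x 142 x 85 mm (its x, y, z), walls 6 mm thick, inside 146 x 130 mm, inner floor 6 mm above its underside. Origin: centre of its underside; z up, y along the hinge, x from the front (lid tab) to the hinge side; it is yawed up to 0.35 rad from the world's axes.
- lid (a joint): Lid hinge angle, rad: 0 shut, 1.57 upright, 1.9 fully open, leaning back on its stop. The lid is a flat grey plate of about 0.2 kg, 158 x 142 x 8 mm, lying on the rim. The hinge is free but damped: before upright the lid falls slowly shut, past it it falls slowly back to 1.9 and stays, its top (tab) then 270 mm above the shelf.
- lid_tab (a point): Grip point on the black tab that juts 36 mm out from the middle of the lid's front edge in the lid's plane; the tab is 24 mm wide (along the hinge) and 10 mm thick; this point is 24 mm out from the lid's edge, 182 mm from the hinge axis, at mid thickness (89 mm above the shelf when shut). Open space below the tab. It moves with the lid.
- lid_hinge (a point): Middle of the hinge axis, at the far rim of the case, 85 mm above the shelf; the axis runs along the case's y.
- rack: Beech stir-bar rack, about 0.3 kg, 138 x 122 mm (its x, y); base 16 mm thick, its lowest 6 mm set in 5 mm all round as a lead-in. Origin: centre of the underside, z up; +x towards its raised end. Starts on the case's inner floor, about 4 mm clear of the walls each side, raised end at the front (its x opposite to the case's x); at the end its x must point as the case's x.
- rack_post (a point): Middle of the top of the rack's grip: a square post 26 x 26 mm in the middle of the rack, reaching 74 mm above the rack's underside. Grip it across either pair of faces, which face the rack's x and y; 34 mm free to the raised block, 52 mm or more to the case walls.
- rack_raised (a point): Middle of the top of the raised block at the rack's +x end, 58 mm from the rack's centre, 46 mm above its underside; the block is 22 mm deep and 118 mm wide and carries two long white stir bars. Four small bars lie at the low -x end.
- heat_pad: White square ceramic heat pad, fixed, 190 x 190 mm, 10 mm thick. Origin: centre of its underside, z up. It lies on the other side of the case, left or right; yawed up to 0.4 rad.
- flask: Erlenmeyer flask, glass, 84 mm wide, 138 mm tall, standing to the left. Origin: centre of its underside. Leave alone.
- glass_lid: Round glass lid with knob, 108 mm wide, 42 mm tall, to the left. Origin: centre of its underside. Leave alone.
- retriever: Steel stir bar retriever rod, 285 mm long, 14 mm thick at its ends, lying crosswise beyond the case. Origin: near its middle, at the underside. Leave alone.
- hotplate: Small white hotplate with a black toggle on its front, 190 x 180 x 89 mm, fixed, to the right. Origin: centre of its underside. Not used.
Mind the look-alikes: they are no part of the job. What is shaped like the case but purple or turquoise is not meant.

How it is judged:
By the outcome, as a careful person would: the job done as asked, in the order asked, and still so for the second after the job is handed in, with the robot touching nothing.
It also fails if it takes over 67 s, if anything falls off the work surface, if the arm or the gripper's body presses on something with over 40 N, if the wrist force passes 120 N, or if a joint passes its speed limit or range.

### The arm

A 7-joint arm with a two-finger parallel gripper is mounted at the origin on the work surface. World frame = base frame: x ahead of the robot, y to its left, z up, the work surface at z = 0. Lengths are in m, angles in rad, forces in N, time in s.
With the tool pointing down it reaches from about 0.425 to 0.875 m from the base axis. Payload 4.7 kg.
Tool frame: the origin (TCP) lies on the mounting face of the last link; the fingertips stand 182 mm ahead of it and the grasp point (between the pads) lies 164 mm ahead of it; z points along the fingers, y is the direction in which the jaws open and shut (so a half turn about z gives the same grasp; the last joint's range is limited). The gripper opens to 87 mm and grips with 3 to 60 N. Pads are 19 mm wide; open, the fingers measure 117 mm over their backs; the gripper's body (75 mm by 190 mm) begins 51 mm behind the grasp point.
Start: joints at [-1.25, 0.321, -0.07, 1.45, 0.023, 1.371, -0.057], TCP at [0.196, 0.62, 0.405] pointing down, gripper open.
Joint ranges: [-2.86, 2.86], [-0.3, 2.09], [-1.38, 1.24], [0.06, 2.45], [-1.56, 4.7], [0.09, 2.05], [-2.69, 2.69]. Speed limits (rad/s): [2.57, 2.57, 3.14, 3.14, 3.14, 3.14, 3.14].

### API

Orientations are given as a rotation vector (axis times angle).
In Python, from plant import ctrl gives the robot as it stands. The module is installed in compiled form; this text tells all that it offers.
- The arm moves only by the tool move_arm, never from a script. Its argument "motion" is a list of rows, each an object of numbers: "tx", "ty", "tz": the shift along the tool's x, y, z normalised to -1 to 1, where 1 is 300 mm; "wx", "wy", "wz": the turn, a rotation vector about the tool's x, y, z normalised to -1 to 1, where 1 is 1.5 rad; "hand": the opening, from 0 (shut) to 1 (fully open). A call has 1 to 12 rows; each row shifts and turns the commanded pose from where the row before left it, along the tool's axes as they then stand; what a row does not reach is not made up. A row lasts 1/8 s, in which the tool goes at most 62.5 mm and 10.7 degrees, less where a joint would pass 70% of its speed; a pose out of reach is approached as far as the arm can. A call with a number of a shift or a turn outside -1 to 1 is refused whole. A call with a gripper value outside its range is refused whole. The fingers move at their own pace and stop on an object; "grip_force" is the grip in N (left out, the last holds). Time passes only in rows, so rows that do not move let the fingers close. It gives the time, the measured TCP pose, the force and the opening at its end, in the units of the state.
- ctrl.observe(): the state, without advancing time (a new reading comes with each control period).
- ctrl.read_camera(name): name is "scene" or "top" or "wrist"; returns a dict with "image" (420x560x3 uint8, blue, green, red), "fx", "fy", "cx", "cy" (pixels), "R" (3x3) and "t" (3): a world point X has camera coordinates R X + t; the wrist camera has in their place "hand_eye" (4x4, takes a point from camera to tool coordinates, whose origin is the TCP and whose axes are the flange's). Camera axes: x right, y down, z forward; pixel columns grow to the right and rows downward; lengths in m; the calibration is good to about 2 mm. A picture is of the moment at which its call begins: read the wrist's pose just before it. There is no depth.
- ctrl.sign_off(): hands the job in, once; it reports no verdict.
Trained networks look in a picture, given as the dict that the camera call returned (one of the last four; its "shot" number tells which), for a name from the list of things; names that differ only in an ending like _2 or _b are one class to them, and where a whole thing is asked for, a point or a joint stands for the part that bears it (a point fixed in the world has none). Each returns a list of dicts, best first, with "score" (0 to 1); they miss things now and then, are a little off and sometimes report something else, mostly with a low value. They report only what shows in the picture. A call takes as long as a camera call. They do not tell look-alikes from the thing itself.
- ctrl.boxes_of(name, picture): "centre" ([x, y, z] in m, in world coordinates, good to about 4 mm: the middle of the surface that is visible of it).
- ctrl.outline_of(name, picture): "region" (420x560 bool, what is visible of it).
The state is a dict: "time": time; "qpos": joint angles; "dq": joint speeds; "joint_efforts": joint torques, N m; "position": TCP position; "orientation": TCP orientation; "force": force on the tool from outside, world axes, zero at the start; "torque": the same for the moment, N m; "gripper_width": finger opening in m.
Only numpy, scipy, OpenCV 4.12 (cv2) and the standard library are available. Lean on these libraries where they do the work, as an engineer would, in place of code of your own. Each camera call takes 0.05 s, during which the arm holds its last target.

## Working session

There is one attempt and no reset: what is moved stays moved. The work goes in short steps, Python scripts to look and compute and a tool call to move; the robot and the scene stay as the last step left them, time stands still between calls to the robot, and variables do not carry over. Pictures are saved under pics/ and viewed, and the job is handed in when it is done.

Besides the shell and the picture viewer there is one more tool, called after "Emit:" in YAML: its name, and indented under it one key for each argument. move_arm: Moves the arm, as the interface text tells. Its arguments: {"type":"object","properties":{"motion":{"type":"array","items":{"type":"object","properties":{"tx":{"type":"number"},"ty":{"type":"number"},"tz":{"type":"number"},"wx":{"type":"number"},"wy":{"type":"number"},"wz":{"type":"number"},"hand":{"type":"number"}}}},"grip_force":{"type":"number"}},"required":["motion"]}

```bash
mkdir -p pics
cat > h.py <<'E'
import numpy as np, cv2
from plant import ctrl
from scipy.spatial.transform import Rotation as Rn
def save(p,n): cv2.imwrite('pics/'+n+'.png',p['image'])
def proj(p,X):
    X=np.atleast_2d(X); c=X@np.array(p['R']).T+np.array(p['t']); return np.c_[c[:,0]/c[:,2]*p['fx']+p['cx'],c[:,1]/c[:,2]*p['fy']+p['cy']]
def unproj(p,uv,z):
    R=np.array(p['R']);t=np.array(p['t']);o=-R.T@t
    uv=np.atleast_2d(uv).astype(float); d=np.c_[(uv[:,0]-p['cx'])/p['fx'],(uv[:,1]-p['cy'])/p['fy'],np.ones(len(uv))]@R
    return o+d*((z-o[2])/d[:,2])[:,None]
E
python3 - <<'E'
from h import *
s=ctrl.observe(); print(s)
for n in ('scene','top'):
    p=ctrl.read_camera(n); save(p,n+'0')
    print(n,-np.array(p['R']).T@np.array(p['t']),p['fx'])
    for k in ['case','lid','lid_tab','lid_hinge','heat_pad','flask','glass_lid','retriever','hotplate','rack']:
        try: print(k,[(np.round(d['centre'],3),round(d['score'],2),proj(p,d['centre']).round().tolist()) for d in ctrl.boxes_of(k,p)])
        except Exception as e: print(k,e)
E
```

```text
{'time': 0.0, 'qpos': array([-1.24987561,  0.32183593, -0.07007248,  1.45168594,  0.02259561,
        1.37077234, -0.05691005]), 'dq': array([ 0.00013398,  0.000152  , -0.00142753,  0.00033668,  0.00051036,
       -0.00125922, -0.00175585]), 'joint_efforts': array([ 7.05242583e-04, -4.91294432e+01, -4.03346876e-01, -3.12519479e+01,
       -6.38628239e-02,  4.38720058e-02,  1.66864388e-04]), 'position': array([0.19629421, 0.61943926, 0.40364718]), 'orientation': array([-4.80021597e-01, -3.10450345e+00,  2.99172406e-03]), 'force': array([-0.42789046, -0.01785347,  0.16103159]), 'torque': array([-0.04011078,  0.0343181 , -0.03645661]), 'gripper_width': 0.08676794358071005}
scene [ 1.17025344 -0.66720008  0.63628099] 413.3656138135015
case [(array([ 0.627, -0.173,  0.094]), 0.93, [[272.0, 251.0]]), (array([ 0.279, -0.456,  0.089]), 0.9, [[80.0, 234.0]]), (array([ 0.383, -0.196,  0.092]), 0.8, [[200.0, 212.0]])]
lid [(array([ 0.343, -0.183,  0.092]), 0.93, [[196.0, 205.0]]), (array([ 0.594, -0.157,  0.092]), 0.65, [[267.0, 243.0]]), (array([ 0.25 , -0.449,  0.091]), 0.57, [[78.0, 227.0]])
[... 1208 characters left out ...]
 (array([ 0.241, -0.437,  0.098]), 0.8, [[421.0, 307.0]]), (array([ 0.581, -0.146,  0.091]), 0.74, [[325.0, 193.0]])]
lid_hinge [(array([ 0.242, -0.441,  0.093]), 0.72, [[422.0, 306.0]]), (array([ 0.583, -0.144,  0.091]), 0.7, [[324.0, 193.0]]), (array([ 0.332, -0.17 ,  0.094]), 0.64, [[332.0, 274.0]])]
heat_pad [(array([0.544, 0.152, 0.009]), 0.85, [[232.0, 207.0]])]
flask [(array([0.453, 0.41 , 0.064]), 0.73, [[146.0, 231.0]])]
glass_lid [(array([0.612, 0.415, 0.012]), 0.66, [[152.0, 185.0]])]
retriever [(array([0.771, 0.002, 0.009]), 0.79, [[279.0, 140.0]]), (array([0.616, 0.414, 0.011]), 0.31, [[152.0, 184.0]])]
hotplate [(array([ 0.496, -0.473,  0.087]), 0.94, [[431.0, 223.0]])]
rack []
```

View pics/scene0.png

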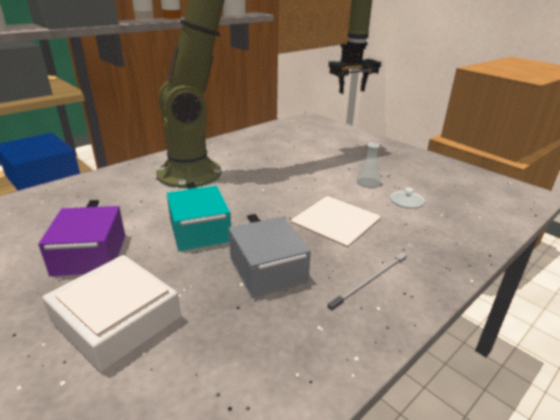

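View pics/top0.png

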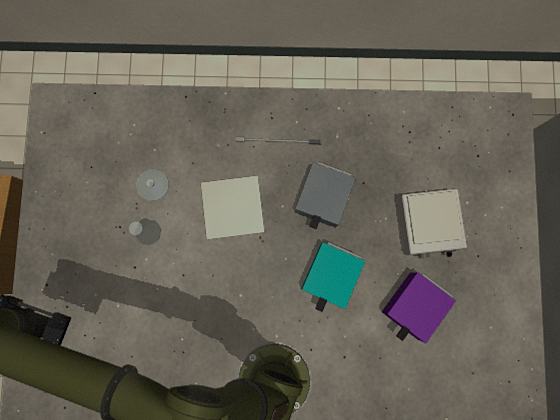

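```bash
cat >> h.py <<'E'
from scipy.optimize import minimize
def box(cx,cy,z0,z1,sx,sy): 
    return np.array([[x,y,z] for x in(cx-sx/2,cx+sx/2) for y in(cy-sy/2,cy+sy/2) for z in(z0,z1)])
def place(P,x,y,yaw):
    c,s=np.cos(yaw),np.sin(yaw); return np.c_[x+c*P[:,0]-s*P[:,1],y+s*P[:,0]+c*P[:,1],P[:,2]]
def sil(p,parts,q,S=4):
    m=np.zeros((420*S,560*S),np.uint8)
    for P in parts:
        h=cv2.convexHull(proj(p,place(P,*q)).astype(np.float32))
        cv2.fillConvexPoly(m,np.round((h+0.5)*S*16-8).astype(np.int32),255,cv2.LINE_AA,4)
    return cv2.resize(m,(560,420),interpolation=cv2.INTER_AREA)/255.
def fit(obs,parts,q0):
    f=lambda q:sum(np.abs(sil(p,parts,q)-r).sum()/r.sum() for p,r in obs)
    best=None
    for dy in np.linspace(-.3,.3,5):
        r=minimize(f,np.array(q0)+[0,0,dy],method='Nelder-Mead',options=dict(initial_simplex=np.array(q0)+[0,0,dy]+np.array([[0,0,0],[.02,0,0],[0,.02,0],[0,0,.15]]),xatol=1e-4,fatol=1e-4))
        if best is None or r.fun<best.fun: best=r
    return best
E
cat > a.py <<'E'
from h import *
CASE=[box(0,0,0,.093,.158,.142),box(-.097,0,.084,.094,.036,.024)]
PAD=[box(0,0,0,.01,.19,.19)]
T=ctrl.read_camera('top');S=ctrl.read_camera('scene')
for name,parts,q0 in (('case',CASE,(.59,-.15,-.2)),('heat_pad',PAD,(.55,.15,0.1))):
    obs=[]
    for p in (T,S):
        o=[d for d in ctrl.outline_of(name,p)]
        best=min(o,key=lambda d:np.linalg.norm(np.argwhere(d['region']).mean(0)[::-1]-proj(p,[[*q0[:2],.05]])[0]))
        obs.append((p,best['region'].astype(float)))
    for ob,l in ((obs,'both'),(obs[:1],'top'),(obs[1:],'scene')):
        r=fit(ob,parts,q0); print(name,l,r.x.round(4),r.fun)
        if l=='both':
            for p,n in ((T,'t'),(S,'s')):
                im=p['image'].copy()
                for P in parts: cv2.polylines(im,[cv2.convexHull(proj(p,place(P,*r.x)).round().astype(np.int32))],1,(0,0,255),1)
                u=proj(p,[[.57,0,.05]])[0].astype(int); c=im[max(u[1]-90,0):u[1]+90,u[0]-120:u[0]+120]
                cv2.imwrite(f'pics/fit_{name}_{n}.png',cv2.resize(c,None,fx=3,fy=3))
E
python3 a.py
```

```text
case both [ 0.5844 -0.1459 -0.3386] 0.07468863070522108
case top [ 0.5863 -0.1461 -0.3356] 0.045037136066547835
case scene [ 0.583  -0.1457 -0.3395] 0.021695216022824183
heat_pad both [0.5454 0.1508 0.1476] 0.08146677368450128
heat_pad top [0.5455 0.151  0.1488] 0.02887151901305062
heat_pad scene [0.5452 0.1505 0.147 ] 0.0521983102183963
```

View fits.

```bash
python3 -c "
import cv2,numpy as np
a=[cv2.resize(cv2.imread(f'pics/fit_{n}_{c}.png'),(400,300)) for n in('case','heat_pad') for c in 'ts']
cv2.imwrite('pics/fit.png',np.vstack([np.hstack(a[:2]),np.hstack(a[2:])]))"
```

```text
(no output)
```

View pics/fit.png

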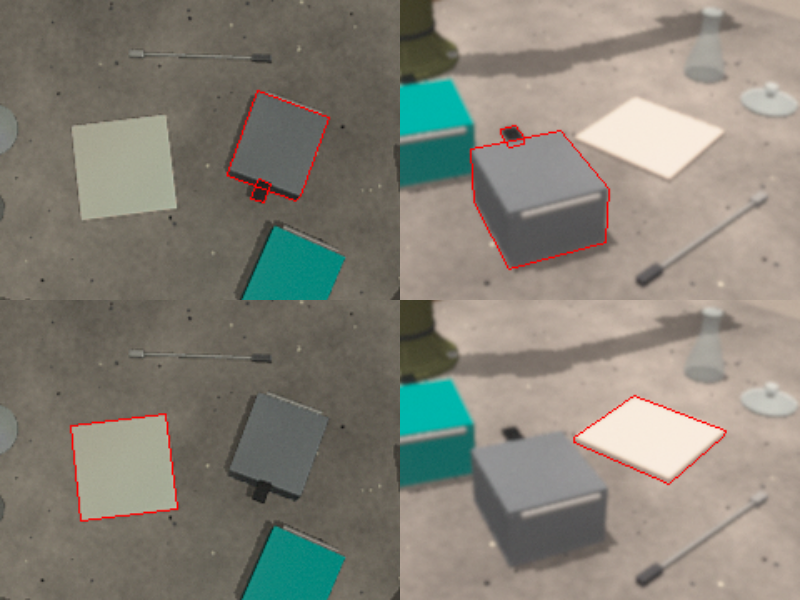

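```bash
cat > rel.py <<'E'
# usage: rel.py gx gy gz yaw_of_tool_y_deg  [tilt_deg]  grasp point target; tilt about tool y (pos: per rotvec on tool y)
import sys; from h import *
gx,gy,gz,a=map(float,sys.argv[1:5]); tilt=float(sys.argv[5]) if len(sys.argv)>5 else 0
s=ctrl.observe(); R=Rn.from_rotvec(s['orientation']); p=s['position']
a=np.radians(a); y=np.array([np.cos(a),np.sin(a),0]); z=np.array([0,0,-1.]); x=np.cross(y,z)
Rt=Rn.from_matrix(np.c_[x,y,z])*Rn.from_rotvec([0,np.radians(tilt),0])
t=np.array([gx,gy,gz])-Rt.apply([0,0,.164])
print('t',round(s['time'],2),'grasp now',(p+R.apply([0,0,.164])).round(4),'TCP tgt',t.round(4),'F',s['force'].round(1),'w',round(s['gripper_width'],4),'q',s['qpos'].round(2))
print('shift units',(R.inv().apply(t-p)/.3).round(4),'turn units',((R.inv()*Rt).as_rotvec()/1.5).round(4))
E
python3 rel.py .485 -.111 .13 70.6
python3 - <<'E'
from h import *
q=(.585,-.146,-.338)
print(place(np.array([[-.103,0,.089],[-.107,0,.089],[.079,0,.085]]),*q))
E
```

```text
t 1.4 grasp now [0.1963 0.6197 0.2408] TCP tgt [ 0.485 -0.111  0.294] F [ 0.4 -0.6 -0.7] w 0.0869 q [-1.25  0.32 -0.07  1.45  0.02  1.37 -0.06]
shift units [-1.6527 -2.0313  0.3693] turn units [0.     0.     0.0212]
[[ 0.48782777 -0.11184511  0.089     ]
 [ 0.48405409 -0.1105187   0.089     ]
 [ 0.65953016 -0.17219647  0.085     ]]
```

Emit:
move_arm:
  motion:
    - {"tx": -0.1}
    - {"tx": -0.15, "ty": -0.05}
    - {"tx": -0.15, "ty": -0.1}
    - {"tx": -0.15, "ty": -0.12}
    - {"tx": -0.15, "ty": -0.12}
    - {"tx": -0.15, "ty": -0.12}
    - {"tx": -0.15, "ty": -0.12}
    - {"tx": -0.1, "ty": -0.15}
    - {"tx": -0.1, "ty": -0.15}
    - {"tx": -0.1, "ty": -0.15}
    - {"tx": -0.1, "ty": -0.15}
    - {"tx": -0.1, "ty": -0.15}

```text
validation failed for argument at $.mo...
```

```bash
python3 rel.py .484 -.1105 .13 70.6
```

```text
t 1.4 grasp now [0.1963 0.6197 0.2408] TCP tgt [ 0.484  -0.1105  0.294 ] F [ 0.4 -0.6 -0.7] w 0.0869 q [-1.25  0.32 -0.07  1.45  0.02  1.37 -0.06]
shift units [-1.6491 -2.0307  0.3693] turn units [0.     0.     0.0212]
```

Emit:
move_arm:
  motion:
    - {"tx": -0.1, "ty": 0, "tz": 0, "wx": 0, "wy": 0, "wz": 0.02, "hand": 1}
    - {"tx": -0.15, "ty": -0.05, "tz": 0, "wx": 0, "wy": 0, "wz": 0, "hand": 1}
    - {"tx": -0.15, "ty": -0.1, "tz": 0, "wx": 0, "wy": 0, "wz": 0, "hand": 1}
    - {"tx": -0.15, "ty": -0.12, "tz": 0, "wx": 0, "wy": 0, "wz": 0, "hand": 1}
    - {"tx": -0.15, "ty": -0.12, "tz": 0, "wx": 0, "wy": 0, "wz": 0, "hand": 1}
    - {"tx": -0.15, "ty": -0.12, "tz": 0, "wx": 0, "wy": 0, "wz": 0, "hand": 1}
    - {"tx": -0.15, "ty": -0.12, "tz": 0, "wx": 0, "wy": 0, "wz": 0, "hand": 1}
    - {"tx": -0.1, "ty": -0.15, "tz": 0, "wx": 0, "wy": 0, "wz": 0, "hand": 1}
    - {"tx": -0.1, "ty": -0.15, "tz": 0, "wx": 0, "wy": 0, "wz": 0, "hand": 1}
    - {"tx": -0.1, "ty": -0.15, "tz": 0, "wx": 0, "wy": 0, "wz": 0, "hand": 1}
    - {"tx": -0.1, "ty": -0.15, "tz": 0, "wx": 0, "wy": 0, "wz": 0, "hand": 1}

```text
time: 2.78
position: [0.4718, 0.1299, 0.4051]
orientation: [0.531, 3.095, 0.001]
force: [1.0, 1.0, 0.2]
gripper_width: 0.0868
```

```bash
python3 rel.py .484 -.1105 .13 70.6
```

```text
t 2.77 grasp now [0.4719 0.13   0.2411] TCP tgt [ 0.484  -0.1105  0.294 ] F [1.  1.  0.2] w 0.0868 q [-0.66 -0.03  0.33  1.85  0.01  1.32  0.9 ]
shift units [-0.305  -0.7424  0.3702] turn units [ 0.0004  0.0006 -0.0006]
```

Emit:
move_arm:
  motion:
    - {"tx": -0.05, "ty": -0.12, "tz": 0.06, "wx": 0, "wy": 0, "wz": 0, "hand": 1}
    - {"tx": -0.05, "ty": -0.12, "tz": 0.06, "wx": 0, "wy": 0, "wz": 0, "hand": 1}
    - {"tx": -0.05, "ty": -0.12, "tz": 0.06, "wx": 0, "wy": 0, "wz": 0, "hand": 1}
    - {"tx": -0.05, "ty": -0.12, "tz": 0.06, "wx": 0, "wy": 0, "wz": 0, "hand": 1}
    - {"tx": -0.05, "ty": -0.12, "tz": 0.06, "wx": 0, "wy": 0, "wz": 0, "hand": 0.6}
    - {"tx": 0, "ty": -0.09, "tz": 0.06, "wx": 0, "wy": 0, "wz": 0, "hand": 0.6}
    - {"tx": 0, "ty": 0, "tz": 0, "wx": 0, "wy": 0, "wz": 0, "hand": 0.6}
    - {"tx": 0, "ty": 0, "tz": 0, "wx": 0, "wy": 0, "wz": 0, "hand": 0.6}

```text
time: 3.78
position: [0.4738, -0.0868, 0.2973]
orientation: [0.528, 3.096, 0.001]
force: [-0.0, 0.5, 0.0]
gripper_width: 0.0563
```

```bash
python3 rel.py .484 -.1105 .089 70.6
python3 - <<'E'
from h import *
s=ctrl.observe();p=ctrl.read_camera('wrist');save(p,'w1')
H=np.array(p['hand_eye']);print(H.round(3),p['fx'])
R=Rn.from_rotvec(s['orientation']).as_matrix()
def wp(X):
    X=np.atleast_2d(X); c=((X-s['position'])@R-H[:3,3])@H[:3,:3]; return np.c_[c[:,0]/c[:,2]*p['fx']+p['cx'],c[:,1]/c[:,2]*p['fy']+p['cy']]
im=p['image'].copy(); q=(.585,-.146,-.338)
for X in place(np.array([[-.115,-.012,.094],[-.115,.012,.094],[-.079,.012,.094],[-.079,-.012,.094],[-.079,.071,.093],[-.079,-.071,.093]]),*q):
    cv2.circle(im,tuple(wp(X)[0].round().astype(int).tolist()),3,(0,0,255),1)
cv2.imwrite('pics/w1.png',im)
E
```

```text
t 3.77 grasp now [ 0.474  -0.0867  0.1333] TCP tgt [ 0.484  -0.1105  0.253 ] F [-0.   0.5  0. ] w 0.0563 q [-0.43  0.04  0.57  2.01 -0.02  1.1   1.39]
shift units [-0.0582 -0.0635  0.1478] turn units [0.0005 0.0006 0.0007]
[[-0.    -0.97  -0.242  0.066]
 [ 1.    -0.     0.001  0.001]
 [-0.001 -0.242  0.97   0.02 ]
 [ 0.     0.     0.     1.   ]] 327.4602689955888
```

View pics/w1.png

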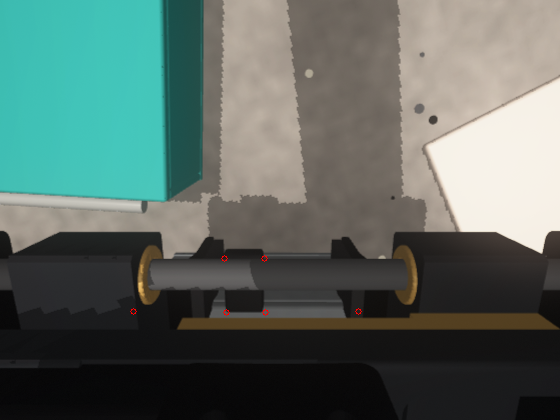

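Emit:
move_arm:
  motion:
    - {"tx": -0.03, "ty": -0.03, "tz": 0, "wx": 0, "wy": 0, "wz": 0, "hand": 0.6}
    - {"tx": -0.028, "ty": -0.033, "tz": 0, "wx": 0, "wy": 0, "wz": 0, "hand": 0.6}
    - {"tx": 0, "ty": 0, "tz": 0.05, "wx": 0, "wy": 0, "wz": 0, "hand": 0.6}
    - {"tx": 0, "ty": 0, "tz": 0.05, "wx": 0, "wy": 0, "wz": 0, "hand": 0.6}
    - {"tx": 0, "ty": 0, "tz": 0.05, "wx": 0, "wy": 0, "wz": 0, "hand": 0.6}
    - {"tx": 0, "ty": 0, "tz": 0, "wx": 0, "wy": 0, "wz": 0, "hand": 0.6}

```text
time: 4.58
position: [0.4828, -0.1099, 0.2499]
orientation: [-0.525, -3.094, 0.001]
force: [0.4, 0.6, -0.1]
gripper_width: 0.0523
```

```bash
python3 rel.py .484 -.1105 .089 70.6
```

```text
t 4.58 grasp now [ 0.4822 -0.1099  0.0859] TCP tgt [ 0.484  -0.1105  0.253 ] F [ 0.4  0.6 -0.1] w 0.0523 q [-0.38  0.14  0.59  2.02 -0.09  1.    1.49]
shift units [-0.0045 -0.0006 -0.0104] turn units [-0.0008 -0.0023  0.0014]
```

Close on the tab (3 mm low is fine; raise a little).

Emit:
move_arm:
  grip_force: 10
  motion:
    - {"tx": 0, "ty": 0, "tz": -0.01, "wx": 0, "wy": 0, "wz": 0, "hand": 0.4}
    - {"tx": 0, "ty": 0, "tz": 0, "wx": 0, "wy": 0, "wz": 0, "hand": 0}
    - {"tx": 0, "ty": 0, "tz": 0, "wx": 0, "wy": 0, "wz": 0, "hand": 0}
    - {"tx": 0, "ty": 0, "tz": 0, "wx": 0, "wy": 0, "wz": 0, "hand": 0}

```text
time: 5.08
position: [0.4834, -0.1116, 0.2552]
orientation: [0.527, 3.097, -0.003]
force: [-1.4, -4.9, 1.4]
gripper_width: 0.0238
```

```bash
python3 rel.py .484 -.1105 .089 70.6
python3 - <<'E'
from h import *
# arc: relative tool coords. hinge ref; tool x = toward -case x ; tool z down
r=np.array([-.107-.079,.004]) # grasp rel hinge (case x, z)
prev=r
for th in np.arange(0,1.81,.15)[0:]:
    c,s=np.cos(th),np.sin(th); v=np.array([c*r[0]+s*r[1], -s*r[0]+c*r[1]])
    d=(v-prev)/.3; print(round(th,2),'tx',round(-d[0],3),'tz',round(-d[1],3)); prev=v
E
```

```text
t 5.08 grasp now [ 0.4834 -0.1119  0.0912] TCP tgt [ 0.484  -0.1105  0.253 ] F [-1.4 -4.9  1.4] w 0.0238 q [-0.38  0.14  0.59  2.02 -0.09  1.01  1.49]
shift units [-0.0006  0.004   0.0072] turn units [-0.0012  0.0004  0.0008]
0.0 tx -0.0 tz -0.0
0.15 tx -0.009 tz -0.093
0.3 tx -0.023 tz -0.09
0.45 tx -0.036 tz -0.086
0.6 tx -0.048 tz -0.079
0.75 tx -0.06 tz -0.071
0.9 tx -0.07 tz -0.062
1.05 tx -0.078 tz -0.05
1.2 tx -0.085 tz -0.038
1.35 tx -0.089 tz -0.025
1.5 tx -0.092 tz -0.012
1.65 tx -0.093 tz 0.002
1.8 tx -0.092 tz 0.016
```

Emit:
move_arm:
  motion:
    - {"tx": -0.004, "ty": 0.002, "tz": -0.046, "wx": 0, "wy": 0, "wz": 0, "hand": 0}
    - {"tx": -0.005, "ty": 0, "tz": -0.047, "wx": 0, "wy": 0, "wz": 0, "hand": 0}
    - {"tx": -0.011, "ty": 0, "tz": -0.045, "wx": 0, "wy": 0, "wz": 0, "hand": 0}
    - {"tx": -0.012, "ty": 0, "tz": -0.045, "wx": 0, "wy": 0, "wz": 0, "hand": 0}
    - {"tx": -0.018, "ty": 0, "tz": -0.043, "wx": 0, "wy": 0, "wz": 0, "hand": 0}
    - {"tx": -0.018, "ty": 0, "tz": -0.043, "wx": 0, "wy": 0, "wz": 0, "hand": 0}
    - {"tx": -0.024, "ty": 0, "tz": -0.04, "wx": 0, "wy": 0, "wz": 0, "hand": 0}
    - {"tx": -0.024, "ty": 0, "tz": -0.04, "wx": 0, "wy": 0, "wz": 0, "hand": 0}

```text
time: 6.08
position: [0.5162, -0.1229, 0.3594]
orientation: [-0.529, -3.096, 0.004]
force: [0.3, -6.1, -4.1]
gripper_width: 0.0235
```

```bash
cat > arc.py <<'E'
from h import *
import sys
s=ctrl.observe();R=Rn.from_rotvec(s['orientation']); g=s['position']+R.apply([0,0,.164])
hx=np.array([.6595,-.1722,.085]); u=np.array([np.cos(-.338),np.sin(-.338),0]); v=np.array([-u[1],u[0],0])
d=g-hx; print('along x',(d@u).round(4),'y',(d@v).round(4),'z',d[2].round(4),'radius',np.hypot(d@u,d[2]).round(4),'theta',np.arctan2(d[2],-(d@u)).round(3),'F',s['force'].round(1),'w',s['gripper_width'].round(4),'t',s['time'])
E
python3 arc.py
```

```text
Traceback (most recent call last):
  File "arc.py", line 5, in <module>
    d=g-hx; print('along x',(d@u).round(4),'y',(d@v).round(4),'z',d[2].round(4),'radius',np.hypot(d@u,d[2]).round(4),'theta',np.arctan2(d[2],-(d@u)).round(3),'F',s['force'].round(1),'w',s['gripper_width'].round(4),'t',s['time'])
                                                                                                                                                                                          ^^^^^^^^^^^^^^^^^^^^^^^^
AttributeError: 'float' object has no attribute 'round'
```

```bash
sed -i "s/s\['gripper_width'\].round(4)/s['gripper_width']/" arc.py; python3 arc.py; python3 -c "
from h import *
p=ctrl.read_camera('scene');save(p,'s1')"
```

```text
along x -0.1516 y -0.0015 z 0.1104 radius 0.1876 theta 0.63 F [ 0.3 -6.1 -4.1] w 0.023508923927696962 t 6.075
```

View pics/s1.png

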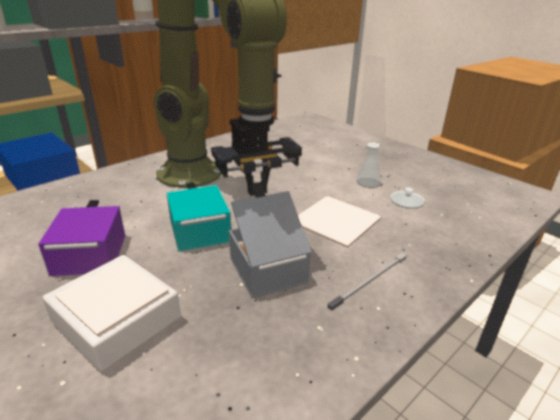

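Emit:
move_arm:
  motion:
    - {"tx": -0.03, "ty": 0.003, "tz": -0.036, "wx": 0, "wy": 0, "wz": 0, "hand": 0}
    - {"tx": -0.03, "ty": 0, "tz": -0.035, "wx": 0, "wy": 0, "wz": 0, "hand": 0}
    - {"tx": -0.035, "ty": 0, "tz": -0.031, "wx": 0, "wy": 0, "wz": 0, "hand": 0}
    - {"tx": -0.035, "ty": 0, "tz": -0.031, "wx": 0, "wy": 0, "wz": 0, "hand": 0}
    - {"tx": -0.039, "ty": 0, "tz": -0.025, "wx": 0, "wy": 0, "wz": 0, "hand": 0}
    - {"tx": -0.039, "ty": 0, "tz": -0.025, "wx": 0, "wy": 0, "wz": 0, "hand": 0}
    - {"tx": -0.042, "ty": 0, "tz": -0.019, "wx": 0, "wy": 0, "wz": 0, "hand": 0}
    - {"tx": -0.042, "ty": 0, "tz": -0.019, "wx": 0, "wy": 0, "wz": 0, "hand": 0}

```text
time: 7.12
position: [0.599, -0.1518, 0.4252]
orientation: [-0.53, -3.094, 0.006]
force: [-0.9, -4.9, -5.4]
gripper_width: 0.0238
```

```bash
python3 arc.py
```

```text
along x -0.0642 y -0.0014 z 0.1762 radius 0.1875 theta 1.222 F [-0.9 -4.9 -5.4] w 0.023802883035661488 t 7.125
```

Emit:
move_arm:
  motion:
    - {"tx": -0.044, "ty": 0, "tz": -0.012, "wx": 0, "wy": 0, "wz": 0, "hand": 0}
    - {"tx": -0.045, "ty": 0, "tz": -0.012, "wx": 0, "wy": 0, "wz": 0, "hand": 0}
    - {"tx": -0.046, "ty": 0, "tz": -0.006, "wx": 0, "wy": 0, "wz": 0, "hand": 0}
    - {"tx": -0.046, "ty": 0, "tz": -0.006, "wx": 0, "wy": 0, "wz": 0, "hand": 0}
    - {"tx": -0.046, "ty": 0, "tz": 0.001, "wx": 0, "wy": 0, "wz": 0, "hand": 0}
    - {"tx": -0.046, "ty": 0, "tz": 0.001, "wx": 0, "wy": 0, "wz": 0, "hand": 0}
    - {"tx": -0.046, "ty": 0, "tz": 0.007, "wx": 0, "wy": 0, "wz": 0, "hand": 0}
    - {"tx": -0.046, "ty": 0, "tz": 0.009, "wx": 0, "wy": 0, "wz": 0, "hand": 0}
    - {"tx": 0, "ty": 0, "tz": 0, "wx": 0, "wy": 0, "wz": 0, "hand": 0}

```text
time: 8.25
position: [0.7025, -0.1881, 0.4291]
orientation: [-0.531, -3.092, 0.006]
force: [-2.4, -5.2, -4.4]
gripper_width: 0.024
```

```bash
python3 arc.py; python3 -c "
from h import *
p=ctrl.read_camera('scene');save(p,'s2')"
```

```text
along x 0.0453 y -0.0015 z 0.1801 radius 0.1857 theta 1.817 F [-2.4 -5.2 -4.4] w 0.023963143975674814 t 8.25
```

View pics/s2.png

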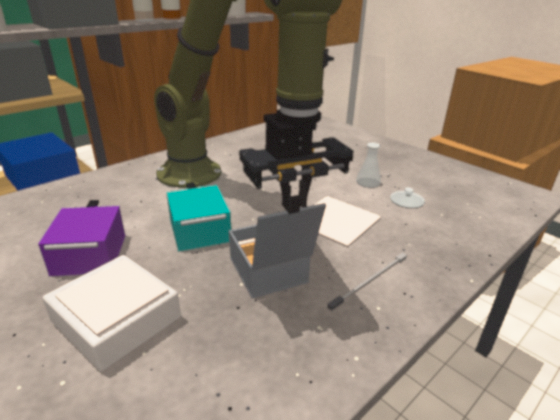

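Emit:
move_arm:
  motion:
    - {"tx": 0, "ty": 0, "tz": 0, "wx": 0, "wy": 0, "wz": 0, "hand": 0.7}
    - {"tx": 0, "ty": 0, "tz": 0, "wx": 0, "wy": 0, "wz": 0, "hand": 0.7}
    - {"tx": 0, "ty": 0, "tz": 0, "wx": 0, "wy": 0, "wz": 0, "hand": 0.7}
    - {"tx": 0, "ty": 0, "tz": -0.06, "wx": 0, "wy": 0, "wz": 0, "hand": 0.7}
    - {"tx": 0, "ty": 0, "tz": -0.1, "wx": 0, "wy": 0, "wz": 0, "hand": 0.9}
    - {"tx": 0.05, "ty": 0, "tz": -0.06, "wx": 0, "wy": 0, "wz": 0, "hand": 0.9}
    - {"tx": 0.1, "ty": 0, "tz": 0, "wx": 0, "wy": 0, "wz": 0, "hand": 0.9}
    - {"tx": 0.1, "ty": 0, "tz": 0, "wx": 0, "wy": 0, "wz": 0, "hand": 0.9}
    - {"tx": 0.1, "ty": 0, "tz": 0, "wx": 0, "wy": 0, "wz": 0, "hand": 0.9}
    - {"tx": 0.1, "ty": 0, "tz": 0, "wx": 0, "wy": 0, "wz": 0, "hand": 0.9}
    - {"tx": 0, "ty": 0, "tz": 0, "wx": 0, "wy": 0, "wz": 0, "hand": 0.9}

```text
time: 9.68
position: [0.5736, -0.1406, 0.4987]
orientation: [0.525, 3.096, 0.004]
force: [0.0, 1.4, 1.1]
gripper_width: 0.0781
```

```bash
python3 arc.py; python3 -c "
from h import *
p=ctrl.read_camera('scene');save(p,'s3')
s=ctrl.observe();p=ctrl.read_camera('wrist');save(p,'w3');print(s['position'],s['orientation'])
for k in('rack','rack_post','rack_raised'):
  o=ctrl.boxes_of(k,p); print(k,[(d['centre'],d['score']) for d in o])
"
```

```text
along x -0.0914 y 0.0018 z 0.2497 radius 0.2659 theta 1.22 F [0.  1.4 1.1] w 0.07810982015044068 t 9.675
[ 0.57457855 -0.14069618  0.49852036] [0.52472126 3.09528017 0.0031899 ]
rack [([0.5764, -0.1472, 0.0185], 0.61)]
rack_post [([0.5743, -0.1422, 0.0239], 0.56), ([0.5399, 0.145, 0.0078], 0.17)]
rack_raised [([0.5743, -0.1402, 0.023], 0.87)]
```

View pics/s3.png

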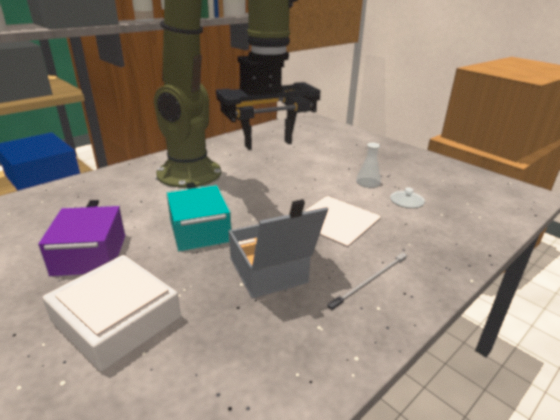

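View pics/w3.png

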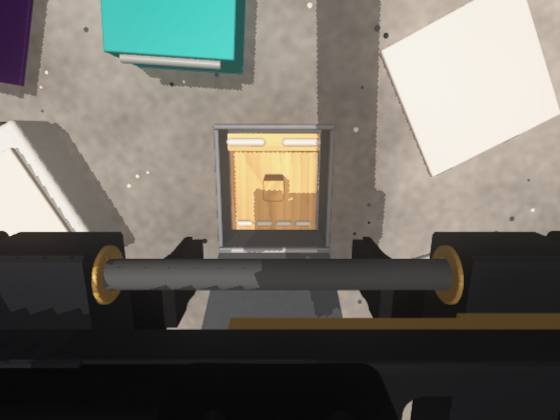

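```bash
cat >> h.py <<'E'
def wcam():
    s=ctrl.observe();p=ctrl.read_camera('wrist');H=np.array(p['hand_eye']);R=Rn.from_rotvec(s['orientation']).as_matrix()
    # world->cam
    Rw=H[:3,:3].T@R.T; p['R']=Rw; p['t']=-Rw@s['position']-H[:3,:3].T@H[:3,3]
    return p
def loop(im,p,P,q,col=(0,0,255)):
    cv2.polylines(im,[(proj(p,place(np.array(P,float),*q))*16).round().astype(np.int32)],1,col,1,cv2.LINE_AA,4)
def rect(cx,cy,sx,sy,z): return [[cx-sx/2,cy-sy/2,z],[cx-sx/2,cy+sy/2,z],[cx+sx/2,cy+sy/2,z],[cx+sx/2,cy-sy/2,z]]
def rackdraw(im,p,q,z0,col):
    for r in (rect(0,0,.026,.026,z0+.074),rect(.058,0,.022,.118,z0+.046),rect(0,0,.138,.122,z0+.016)): loop(im,p,r,q,col)
E
cat > ov.py <<'E'
from h import *
p=wcam(); im=cv2.resize(p['image'],None,fx=4,fy=4,interpolation=cv2.INTER_CUBIC)
P=dict(p); 
for k in('fx','fy'): P[k]=p[k]*4
for k in('cx','cy'): P[k]=p[k]*4+1.5
q=(.585,-.146,-.338)
for r in(rect(0,0,.158,.142,.085),rect(0,0,.146,.130,.085)): loop(im,P,r,q)
rackdraw(im,P,(q[0],q[1],q[2]+np.pi),.006,(255,0,0))
cv2.imwrite('pics/ov1.png',im[110*4:260*4,180*4:370*4])
E
python3 ov.py
```

```text
(no output)
```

View pics/ov1.png

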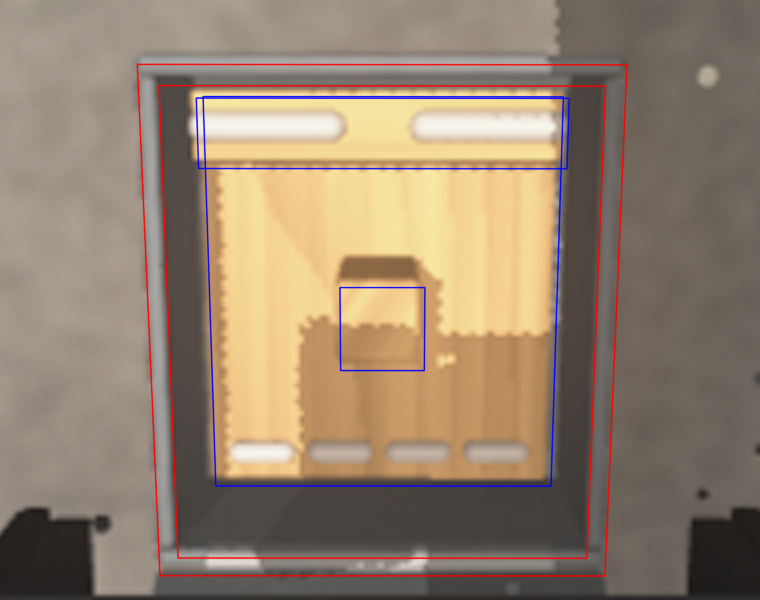

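```bash
python3 rel.py .5826 -.1464 .064 70.6
```

```text
t 9.97 grasp now [ 0.576  -0.1411  0.333 ] TCP tgt [ 0.5826 -0.1464  0.228 ] F [ 0.3  0.3 -0.7] w 0.0782 q [-0.35  0.19  0.64  1.47 -0.11  1.52  1.52]
shift units [-0.0264 -0.0091  0.8967] turn units [-0.0004  0.      0.001 ]
```

Emit:
move_arm:
  motion:
    - {"tx": -0.026, "ty": -0.009, "tz": 0.1, "wx": 0, "wy": 0, "wz": 0, "hand": 0.6}
    - {"tx": 0, "ty": 0, "tz": 0.1, "wx": 0, "wy": 0, "wz": 0, "hand": 0.6}
    - {"tx": 0, "ty": 0, "tz": 0.1, "wx": 0, "wy": 0, "wz": 0, "hand": 0.6}
    - {"tx": 0, "ty": 0, "tz": 0.1, "wx": 0, "wy": 0, "wz": 0, "hand": 0.6}
    - {"tx": 0, "ty": 0, "tz": 0.1, "wx": 0, "wy": 0, "wz": 0, "hand": 0.6}
    - {"tx": 0, "ty": 0, "tz": 0.1, "wx": 0, "wy": 0, "wz": 0, "hand": 0.6}
    - {"tx": 0, "ty": 0, "tz": 0, "wx": 0, "wy": 0, "wz": 0, "hand": 0.6}
    - {"tx": 0, "ty": 0, "tz": 0, "wx": 0, "wy": 0, "wz": 0, "hand": 0.6}

```text
time: 10.98
position: [0.5827, -0.1464, 0.3181]
orientation: [0.527, 3.096, -0.001]
force: [0.1, -0.2, -0.5]
gripper_width: 0.0523
```

```bash
python3 rel.py .5826 -.1464 .064 70.6; python3 -c "
from h import *
p=ctrl.read_camera('wrist');save(p,'w4')"
```

```text
t 10.97 grasp now [ 0.5829 -0.1465  0.1541] TCP tgt [ 0.5826 -0.1464  0.228 ] F [ 0.1 -0.2 -0.5] w 0.0523 q [-0.31  0.31  0.62  1.71 -0.19  1.18  1.59]
shift units [0.0007 0.     0.3004] turn units [-0.0002  0.0008  0.001 ]
```

View pics/w4.png

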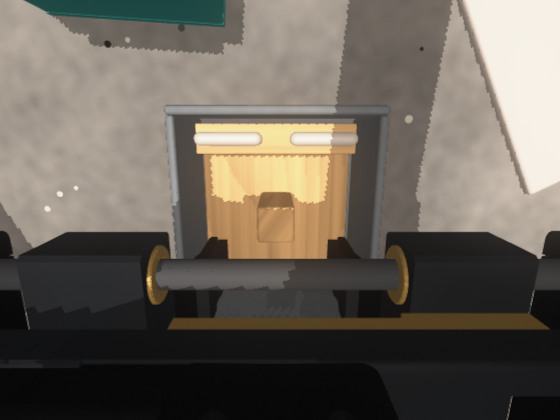

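Emit:
move_arm:
  grip_force: 25
  motion:
    - {"tx": 0, "ty": 0, "tz": 0.08, "wx": 0, "wy": 0, "wz": 0, "hand": 0.6}
    - {"tx": 0, "ty": 0, "tz": 0.08, "wx": 0, "wy": 0, "wz": 0, "hand": 0.6}
    - {"tx": 0, "ty": 0, "tz": 0.08, "wx": 0, "wy": 0, "wz": 0, "hand": 0.6}
    - {"tx": 0, "ty": 0, "tz": 0.06, "wx": 0, "wy": 0, "wz": 0, "hand": 0.6}
    - {"tx": 0, "ty": 0, "tz": 0, "wx": 0, "wy": 0, "wz": 0, "hand": 0.6}
    - {"tx": 0, "ty": 0, "tz": 0, "wx": 0, "wy": 0, "wz": 0, "hand": 0.2}
    - {"tx": 0, "ty": 0, "tz": 0, "wx": 0, "wy": 0, "wz": 0, "hand": 0}
    - {"tx": 0, "ty": 0, "tz": 0, "wx": 0, "wy": 0, "wz": 0, "hand": 0}
    - {"tx": 0, "ty": 0, "tz": 0, "wx": 0, "wy": 0, "wz": 0, "hand": 0}

```text
time: 12.15
position: [0.5821, -0.1468, 0.2278]
orientation: [0.527, 3.096, -0.001]
force: [-1.1, -2.0, 2.9]
gripper_width: 0.0262
```

```bash
python3 rel.py .5826 -.1464 .174 70.6
```

```text
t 12.15 grasp now [ 0.5823 -0.1469  0.0638] TCP tgt [ 0.5826 -0.1464  0.338 ] F [-1.1 -2.   2.9] w 0.0262 q [-0.28  0.41  0.59  1.79 -0.26  1.02  1.64]
shift units [-0.0015  0.0015 -0.3673] turn units [-0.0004  0.0008  0.0009]
```

Emit:
move_arm:
  motion:
    - {"tx": 0, "ty": 0, "tz": -0.03, "wx": 0, "wy": 0, "wz": 0, "hand": 0}
    - {"tx": 0, "ty": 0, "tz": -0.05, "wx": 0, "wy": 0, "wz": 0, "hand": 0}
    - {"tx": 0, "ty": 0, "tz": -0.06, "wx": 0, "wy": 0, "wz": 0, "hand": 0}
    - {"tx": 0, "ty": 0, "tz": -0.07, "wx": 0, "wy": 0, "wz": 0, "hand": 0}
    - {"tx": 0, "ty": 0, "tz": -0.08, "wx": 0, "wy": 0, "wz": 0, "hand": 0}
    - {"tx": 0, "ty": 0, "tz": -0.08, "wx": 0, "wy": 0, "wz": 0, "hand": 0}
    - {"tx": 0, "ty": 0, "tz": -0.05, "wx": 0, "wy": 0, "wz": 0, "hand": 0}
    - {"tx": 0, "ty": 0, "tz": 0, "wx": 0, "wy": 0, "wz": 0, "hand": 0}

```text
time: 13.15
position: [0.5824, -0.1462, 0.3548]
orientation: [0.526, 3.094, 0.001]
force: [0.1, 0.7, -4.6]
gripper_width: 0.0259
```

```bash
python3 rel.py .5453 .1508 .17 -19.4; python3 -c "
from h import *
p=ctrl.read_camera('wrist');save(p,'w5')
p=ctrl.read_camera('scene');save(p,'s5')"
```

```text
t 13.15 grasp now [ 0.5829 -0.1462  0.1908] TCP tgt [0.5453 0.1508 0.334 ] F [ 0.1  0.7 -4.6] w 0.0259 q [-0.33  0.27  0.63  1.67 -0.17  1.25  1.57]
shift units [0.444  0.8936 0.0689] turn units [2.0000e-03 1.0000e-03 1.0484e+00]
```

View pics/w5.png

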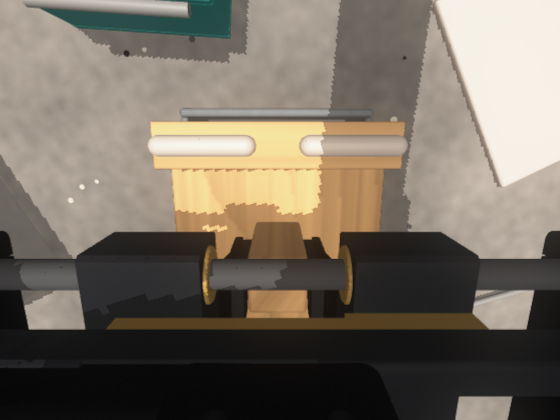

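View pics/s5.png

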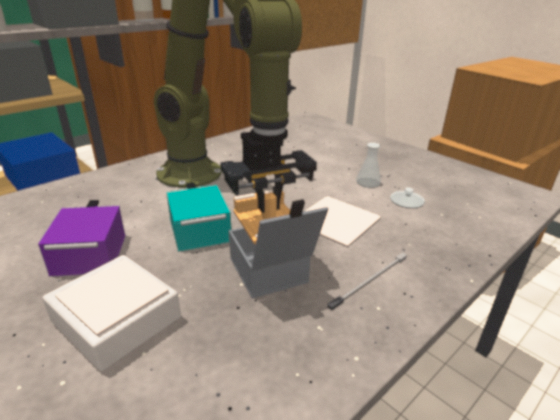

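Emit:
move_arm:
  motion:
    - {"tx": 0.04, "ty": 0.05, "tz": 0, "wx": 0, "wy": 0, "wz": 0, "hand": 0}
    - {"tx": 0.04, "ty": 0.08, "tz": 0, "wx": 0, "wy": 0, "wz": 0, "hand": 0}
    - {"tx": 0.04, "ty": 0.09, "tz": 0, "wx": 0, "wy": 0, "wz": 0, "hand": 0}
    - {"tx": 0.04, "ty": 0.09, "tz": 0, "wx": 0, "wy": 0, "wz": 0, "hand": 0}
    - {"tx": 0.04, "ty": 0.09, "tz": 0, "wx": 0, "wy": 0, "wz": 0, "hand": 0}
    - {"tx": 0.04, "ty": 0.09, "tz": 0, "wx": 0, "wy": 0, "wz": 0, "hand": 0}
    - {"tx": 0.04, "ty": 0.09, "tz": 0, "wx": 0, "wy": 0, "wz": 0, "hand": 0}
    - {"tx": 0.04, "ty": 0.09, "tz": 0, "wx": 0, "wy": 0, "wz": 0, "hand": 0}
    - {"tx": 0.04, "ty": 0.09, "tz": 0, "wx": 0, "wy": 0, "wz": 0, "hand": 0}
    - {"tx": 0.04, "ty": 0.08, "tz": 0, "wx": 0, "wy": 0, "wz": 0, "hand": 0}
    - {"tx": 0.04, "ty": 0.05, "tz": 0, "wx": 0, "wy": 0, "wz": 0, "hand": 0}

```text
time: 14.62
position: [0.545, 0.151, 0.3519]
orientation: [-0.524, -3.096, 0.002]
force: [0.9, 0.2, -3.9]
gripper_width: 0.0259
```

Emit:
move_arm:
  motion:
    - {"tx": 0, "ty": 0, "tz": 0, "wx": 0, "wy": 0, "wz": 0.06, "hand": 0}
    - {"tx": 0, "ty": 0, "tz": 0, "wx": 0, "wy": 0, "wz": 0.1, "hand": 0}
    - {"tx": 0, "ty": 0, "tz": 0, "wx": 0, "wy": 0, "wz": 0.1, "hand": 0}
    - {"tx": 0, "ty": 0, "tz": 0, "wx": 0, "wy": 0, "wz": 0.1, "hand": 0}
    - {"tx": 0, "ty": 0, "tz": 0, "wx": 0, "wy": 0, "wz": 0.1, "hand": 0}
    - {"tx": 0, "ty": 0, "tz": 0, "wx": 0, "wy": 0, "wz": 0.1, "hand": 0}
    - {"tx": 0, "ty": 0, "tz": 0, "wx": 0, "wy": 0, "wz": 0.1, "hand": 0}
    - {"tx": 0, "ty": 0, "tz": 0, "wx": 0, "wy": 0, "wz": 0.1, "hand": 0}
    - {"tx": 0, "ty": 0, "tz": 0, "wx": 0, "wy": 0, "wz": 0.1, "hand": 0}
    - {"tx": 0, "ty": 0, "tz": 0, "wx": 0, "wy": 0, "wz": 0.1, "hand": 0}
    - {"tx": 0, "ty": 0, "tz": 0, "wx": 0, "wy": 0, "wz": 0.08, "hand": 0}
    - {"tx": 0, "ty": 0, "tz": 0, "wx": 0, "wy": 0, "wz": 0, "hand": 0}

```text
time: 16.12
position: [0.5454, 0.1492, 0.3526]
orientation: [-2.552, -1.832, 0.002]
force: [0.1, 0.1, -3.9]
gripper_width: 0.0257
```

```bash
python3 rel.py .5453 .1508 .17 -19.4; python3 -c "
from h import *
p=ctrl.read_camera('scene');save(p,'s6')"
```

```text
t 16.12 grasp now [0.5452 0.1491 0.1886] TCP tgt [0.5453 0.1508 0.334 ] F [ 0.1  0.1 -3.9] w 0.0257 q [-0.85  0.19  0.6   1.75 -0.11  1.23 -0.54]
shift units [ 0.005  -0.0019  0.0618] turn units [-0.0005  0.0007  0.0089]
```

View pics/s6.png

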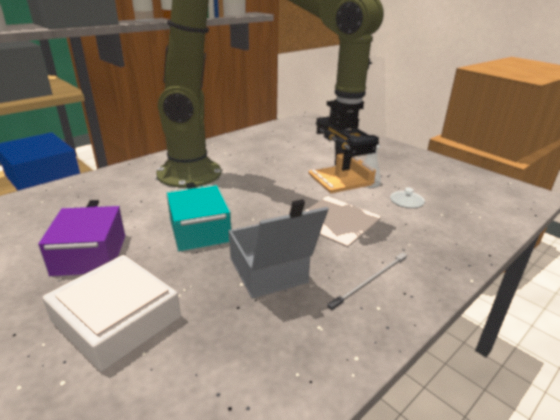

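Emit:
move_arm:
  motion:
    - {"tx": 0.005, "ty": -0.002, "tz": 0.05, "wx": 0, "wy": 0, "wz": 0.009, "hand": 0}
    - {"tx": 0, "ty": 0, "tz": 0.07, "wx": 0, "wy": 0, "wz": 0, "hand": 0}
    - {"tx": 0, "ty": 0, "tz": 0.07, "wx": 0, "wy": 0, "wz": 0, "hand": 0}
    - {"tx": 0, "ty": 0, "tz": 0.07, "wx": 0, "wy": 0, "wz": 0, "hand": 0}
    - {"tx": 0, "ty": 0, "tz": 0.07, "wx": 0, "wy": 0, "wz": 0, "hand": 0}
    - {"tx": 0, "ty": 0, "tz": 0.035, "wx": 0, "wy": 0, "wz": 0, "hand": 0}
    - {"tx": 0, "ty": 0, "tz": 0, "wx": 0, "wy": 0, "wz": 0, "hand": 0}

```text
time: 17.05
position: [0.5452, 0.1511, 0.2426]
orientation: [-2.564, -1.814, 0.003]
force: [-1.0, 0.2, -3.7]
gripper_width: 0.0256
```

```bash
python3 rel.py .5453 .1508 .068 -19.4
```

```text
t 17.05 grasp now [0.5449 0.1509 0.0786] TCP tgt [0.5453 0.1508 0.232 ] F [-1.   0.2 -3.7] w 0.0256 q [-0.81  0.31  0.58  1.86 -0.2   1.02 -0.5 ]
shift units [-0.0008  0.0008  0.0352] turn units [-0.001   0.0011 -0.0005]
```

Emit:
move_arm:
  motion:
    - {"tx": 0, "ty": 0, "tz": 0.015, "wx": 0, "wy": 0, "wz": 0, "hand": 0}
    - {"tx": 0, "ty": 0, "tz": 0.012, "wx": 0, "wy": 0, "wz": 0, "hand": 0}
    - {"tx": 0, "ty": 0, "tz": 0.006, "wx": 0, "wy": 0, "wz": 0, "hand": 0}
    - {"tx": 0, "ty": 0, "tz": 0, "wx": 0, "wy": 0, "wz": 0, "hand": 0}

```text
time: 17.55
position: [0.5456, 0.1512, 0.2338]
orientation: [-2.565, -1.814, -0.0]
force: [0.5, -0.1, -4.7]
gripper_width: 0.0259
```

```bash
python3 rel.py .5453 .1508 .068 -19.4
```

```text
t 17.55 grasp now [0.5456 0.1513 0.0698] TCP tgt [0.5453 0.1508 0.232 ] F [ 0.5 -0.1 -4.7] w 0.0259 q [-0.81  0.32  0.57  1.87 -0.21  1.01 -0.49]
shift units [-0.0017 -0.0005  0.006 ] turn units [ 0.     -0.0001 -0.0005]
```

Emit:
move_arm:
  motion:
    - {"tx": 0, "ty": 0, "tz": 0.006, "wx": 0, "wy": 0, "wz": 0, "hand": 0}
    - {"tx": 0, "ty": 0, "tz": 0.004, "wx": 0, "wy": 0, "wz": 0, "hand": 0}
    - {"tx": 0, "ty": 0, "tz": 0, "wx": 0, "wy": 0, "wz": 0, "hand": 0}

```text
time: 17.92
position: [0.5458, 0.1512, 0.2318]
orientation: [-2.564, -1.814, -0.001]
force: [-3.7, -0.4, 5.4]
gripper_width: 0.0261
```

```bash
python3 rel.py .5453 .1508 .068 -19.4
```

```text
t 17.93 grasp now [0.5459 0.1513 0.0678] TCP tgt [0.5453 0.1508 0.232 ] F [-3.7 -0.4  5.4] w 0.0261 q [-0.81  0.33  0.57  1.87 -0.21  1.   -0.49]
shift units [-0.0019 -0.0012 -0.0006] turn units [-0.     -0.0005 -0.0006]
```

Emit:
move_arm:
  motion:
    - {"tx": 0, "ty": 0, "tz": 0, "wx": 0, "wy": 0, "wz": 0, "hand": 0.45}
    - {"tx": 0, "ty": 0, "tz": 0, "wx": 0, "wy": 0, "wz": 0, "hand": 0.6}
    - {"tx": 0, "ty": 0, "tz": 0, "wx": 0, "wy": 0, "wz": 0, "hand": 0.6}
    - {"tx": 0, "ty": 0, "tz": -0.06, "wx": 0, "wy": 0, "wz": 0, "hand": 0.6}
    - {"tx": 0, "ty": 0, "tz": -0.12, "wx": 0, "wy": 0, "wz": 0, "hand": 0.6}
    - {"tx": 0, "ty": 0, "tz": -0.15, "wx": 0, "wy": 0, "wz": 0, "hand": 0.6}
    - {"tx": 0, "ty": 0, "tz": -0.15, "wx": 0, "wy": 0, "wz": 0, "hand": 0.6}
    - {"tx": 0, "ty": 0, "tz": -0.15, "wx": 0, "wy": 0, "wz": 0, "hand": 0.6}
    - {"tx": 0, "ty": 0, "tz": -0.1, "wx": 0, "wy": 0, "wz": 0, "hand": 0.6}
    - {"tx": 0, "ty": 0, "tz": 0, "wx": 0, "wy": 0, "wz": 0, "hand": 0.6}
    - {"tx": 0, "ty": 0, "tz": 0, "wx": 0, "wy": 0, "wz": 0, "hand": 0.6}

```text
time: 19.3
position: [0.5453, 0.151, 0.4496]
orientation: [-2.565, -1.814, 0.0]
force: [0.1, -0.3, -0.6]
gripper_width: 0.0524
```

```bash
python3 rel.py .5453 .1508 .068 -19.4
cat > ov2.py <<'E'
from h import *
p=wcam(); save(p,'w7'); S=ctrl.read_camera('scene'); save(S,'s7')
im=cv2.resize(p['image'],None,fx=4,fy=4,interpolation=cv2.INTER_CUBIC)
P=dict(p); 
for k in('fx','fy'): P[k]=p[k]*4
for k in('cx','cy'): P[k]=p[k]*4+1.5
loop(im,P,rect(0,0,.19,.19,.01),(.5453,.1508,.148))
rackdraw(im,P,(.5453,.1508,-.338+np.pi/2),.010,(255,0,0))
u=proj(p,[[.5453,.1508,.05]])[0]; print(u)
r0=int(max(u[1]-100,0)); c0=int(u[0]-95); cv2.imwrite('pics/ov2.png',im[r0*4:r0*4+600,c0*4:c0*4+760])
E
python3 ov2.py
```

```text
t 19.3 grasp now [0.5453 0.151  0.2856] TCP tgt [0.5453 0.1508 0.232 ] F [ 0.1 -0.3 -0.6] w 0.0524 q [-0.87  0.13  0.61  1.62 -0.08  1.42 -0.59]
shift units [-7.000e-04  4.000e-04  7.254e-01] turn units [-0.0002 -0.     -0.0007]
[277.33370454 187.16016837]
```

View pics/ov2.png

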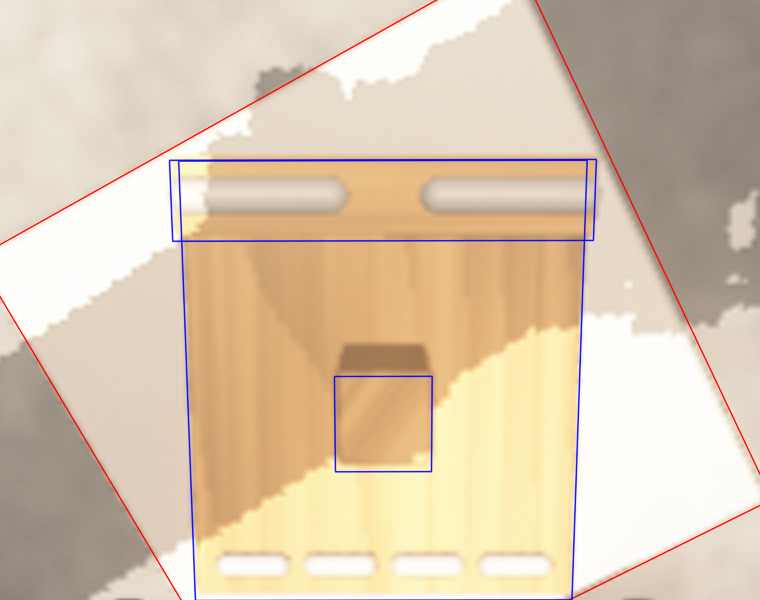

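View pics/s7.png

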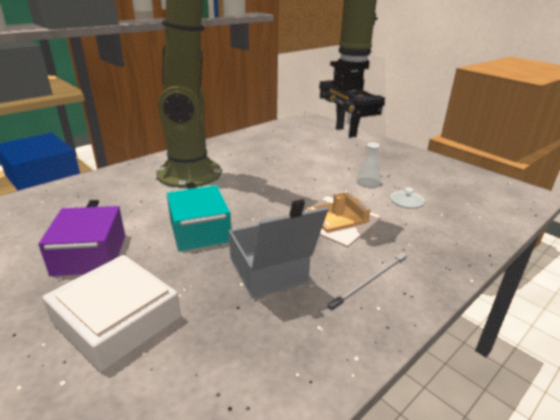

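Emit:
move_arm:
  motion:
    - {"tx": 0, "ty": 0, "tz": 0.08, "wx": 0, "wy": 0, "wz": 0, "hand": 0.6}
    - {"tx": 0, "ty": 0, "tz": 0.12, "wx": 0, "wy": 0, "wz": 0, "hand": 0.6}
    - {"tx": 0, "ty": 0, "tz": 0.12, "wx": 0, "wy": 0, "wz": 0, "hand": 0.6}
    - {"tx": 0, "ty": 0, "tz": 0.12, "wx": 0, "wy": 0, "wz": 0, "hand": 0.6}
    - {"tx": 0, "ty": 0, "tz": 0.1, "wx": 0, "wy": 0, "wz": 0, "hand": 0.6}
    - {"tx": 0, "ty": 0, "tz": 0.08, "wx": 0, "wy": 0, "wz": 0, "hand": 0.6}
    - {"tx": 0, "ty": 0, "tz": 0.06, "wx": 0, "wy": 0, "wz": 0, "hand": 0.6}
    - {"tx": 0, "ty": 0, "tz": 0.045, "wx": 0, "wy": 0, "wz": 0, "hand": 0.6}
    - {"tx": 0, "ty": 0, "tz": 0, "wx": 0, "wy": 0, "wz": 0, "hand": 0.6}
    - {"tx": 0, "ty": 0, "tz": 0, "wx": 0, "wy": 0, "wz": 0, "hand": 0.6}

```text
time: 20.65
position: [0.5461, 0.1513, 0.233]
orientation: [2.565, 1.814, 0.002]
force: [0.4, -0.6, -0.4]
gripper_width: 0.0524
```

```bash
python3 rel.py .5453 .1508 .068 -19.4
```

```text
t 20.65 grasp now [0.5463 0.1514 0.069 ] TCP tgt [0.5453 0.1508 0.232 ] F [ 0.4 -0.6 -0.4] w 0.0524 q [-0.81  0.33  0.58  1.87 -0.21  1.   -0.49]
shift units [-0.0023 -0.0019  0.0033] turn units [ 0.0007 -0.0006 -0.0007]
```

Emit:
move_arm:
  grip_force: 25
  motion:
    - {"tx": 0, "ty": 0, "tz": 0, "wx": 0, "wy": 0, "wz": 0, "hand": 0.2}
    - {"tx": 0, "ty": 0, "tz": 0, "wx": 0, "wy": 0, "wz": 0, "hand": 0}
    - {"tx": 0, "ty": 0, "tz": 0, "wx": 0, "wy": 0, "wz": 0, "hand": 0}
    - {"tx": 0, "ty": 0, "tz": 0, "wx": 0, "wy": 0, "wz": 0, "hand": 0}
    - {"tx": 0, "ty": 0, "tz": -0.05, "wx": 0, "wy": 0, "wz": 0, "hand": 0}
    - {"tx": 0, "ty": 0, "tz": -0.08, "wx": 0, "wy": 0, "wz": 0, "hand": 0}
    - {"tx": 0, "ty": 0, "tz": -0.1, "wx": 0, "wy": 0, "wz": 0, "hand": 0}
    - {"tx": 0, "ty": 0, "tz": -0.1, "wx": 0, "wy": 0, "wz": 0, "hand": 0}
    - {"tx": 0, "ty": 0, "tz": -0.08, "wx": 0, "wy": 0, "wz": 0, "hand": 0}
    - {"tx": 0, "ty": 0, "tz": 0, "wx": 0, "wy": 0, "wz": 0, "hand": 0}

```text
time: 21.9
position: [0.5462, 0.1511, 0.3574]
orientation: [2.565, 1.814, 0.006]
force: [-0.0, 0.6, -3.9]
gripper_width: 0.0259
```

Emit:
move_arm:
  motion:
    - {"tx": 0, "ty": 0, "tz": 0, "wx": 0, "wy": 0, "wz": 0.06, "hand": 0}
    - {"tx": 0, "ty": 0, "tz": 0, "wx": 0, "wy": 0, "wz": 0.1, "hand": 0}
    - {"tx": 0, "ty": 0, "tz": 0, "wx": 0, "wy": 0, "wz": 0.1, "hand": 0}
    - {"tx": 0, "ty": 0, "tz": 0, "wx": 0, "wy": 0, "wz": 0.1, "hand": 0}
    - {"tx": 0, "ty": 0, "tz": 0, "wx": 0, "wy": 0, "wz": 0.1, "hand": 0}
    - {"tx": 0, "ty": 0, "tz": 0, "wx": 0, "wy": 0, "wz": 0.1, "hand": 0}
    - {"tx": 0, "ty": 0, "tz": 0, "wx": 0, "wy": 0, "wz": 0.1, "hand": 0}
    - {"tx": 0, "ty": 0, "tz": 0, "wx": 0, "wy": 0, "wz": 0.1, "hand": 0}
    - {"tx": 0, "ty": 0, "tz": 0, "wx": 0, "wy": 0, "wz": 0.1, "hand": 0}
    - {"tx": 0, "ty": 0, "tz": 0, "wx": 0, "wy": 0, "wz": 0.1, "hand": 0}
    - {"tx": 0, "ty": 0, "tz": 0, "wx": 0, "wy": 0, "wz": 0.087, "hand": 0}
    - {"tx": 0, "ty": 0, "tz": 0, "wx": 0, "wy": 0, "wz": 0, "hand": 0}

```text
time: 23.4
position: [0.545, 0.1512, 0.3539]
orientation: [3.095, -0.528, -0.003]
force: [0.1, -0.7, -5.0]
gripper_width: 0.0256
```

```bash
python3 rel.py .5827 -.1458 .19 -109.37; python3 -c "
from h import *
p=ctrl.read_camera('scene');save(p,'s8')"
```

```text
t 23.4 grasp now [0.5447 0.151  0.1899] TCP tgt [ 0.5827 -0.1458  0.354 ] F [ 0.1 -0.7 -5. ] w 0.0256 q [-1.01  0.21  0.79  1.76 -0.16  1.24 -2.09]
shift units [4.465e-01 8.923e-01 6.000e-04] turn units [0.0012 0.0011 0.0002]
```

View pics/s8.png

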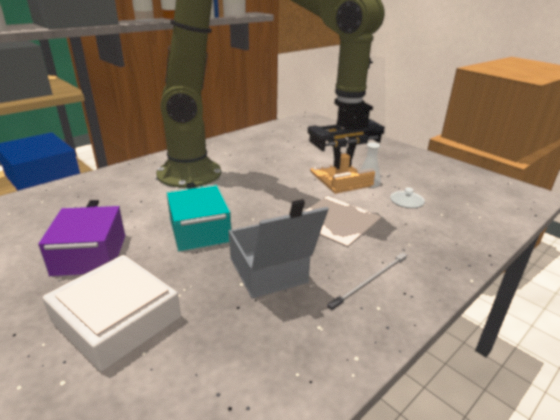

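Emit:
move_arm:
  motion:
    - {"tx": 0.04, "ty": 0.05, "tz": 0, "wx": 0, "wy": 0, "wz": 0, "hand": 0}
    - {"tx": 0.04, "ty": 0.08, "tz": 0, "wx": 0, "wy": 0, "wz": 0, "hand": 0}
    - {"tx": 0.04, "ty": 0.09, "tz": 0, "wx": 0, "wy": 0, "wz": 0, "hand": 0}
    - {"tx": 0.04, "ty": 0.09, "tz": 0, "wx": 0, "wy": 0, "wz": 0, "hand": 0}
    - {"tx": 0.04, "ty": 0.09, "tz": 0, "wx": 0, "wy": 0, "wz": 0, "hand": 0}
    - {"tx": 0.04, "ty": 0.09, "tz": 0, "wx": 0, "wy": 0, "wz": 0, "hand": 0}
    - {"tx": 0.04, "ty": 0.09, "tz": 0, "wx": 0, "wy": 0, "wz": 0, "hand": 0}
    - {"tx": 0.04, "ty": 0.09, "tz": 0, "wx": 0, "wy": 0, "wz": 0, "hand": 0}
    - {"tx": 0.04, "ty": 0.09, "tz": 0, "wx": 0, "wy": 0, "wz": 0, "hand": 0}
    - {"tx": 0.04, "ty": 0.08, "tz": 0, "wx": 0, "wy": 0, "wz": 0, "hand": 0}
    - {"tx": 0.045, "ty": 0.05, "tz": 0, "wx": 0, "wy": 0, "wz": 0, "hand": 0}
    - {"tx": 0, "ty": 0, "tz": 0, "wx": 0, "wy": 0, "wz": 0, "hand": 0}

```text
time: 24.95
position: [0.5824, -0.1468, 0.3548]
orientation: [3.095, -0.532, -0.001]
force: [0.1, -0.1, -4.3]
gripper_width: 0.0259
```

```bash
python3 rel.py .5827 -.1458 .064 -109.37; python3 -c "
from h import *
p=ctrl.read_camera('wrist');save(p,'w9')
p=ctrl.read_camera('scene');save(p,'s9')"
```

```text
t 24.95 grasp now [ 0.5822 -0.1471  0.1908] TCP tgt [ 0.5827 -0.1458  0.228 ] F [ 0.1 -0.1 -4.3] w 0.0259 q [-0.55  0.34  0.92  1.67 -0.28  1.27 -1.48]
shift units [ 0.     -0.0043  0.4228] turn units [ 0.001   0.0002 -0.0017]
```

View pics/w9.png

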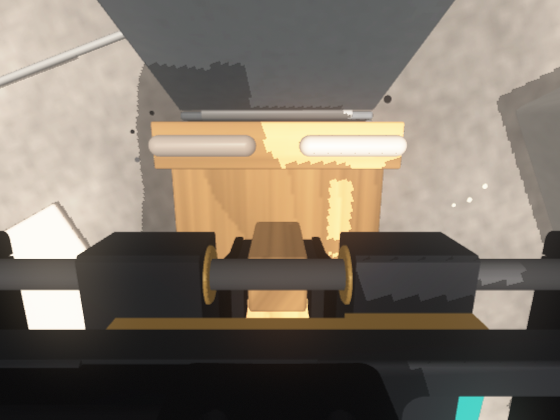

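View pics/s9.png

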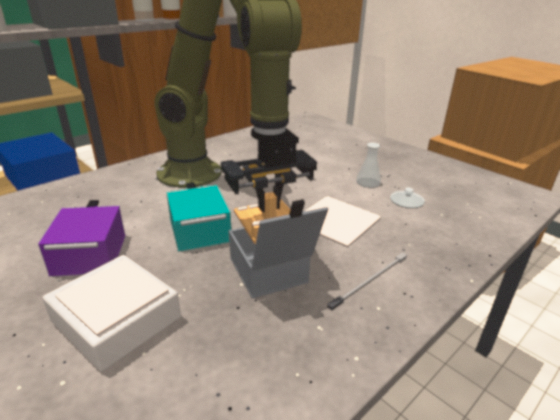

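```bash
python3 -c "
import cv2,numpy as np
a=[cv2.resize(cv2.imread(f'pics/{n}.png')[95:185,140:420],None,fx=2.8,fy=2.8,interpolation=cv2.INTER_CUBIC) for n in('w5','w9')]
cv2.imwrite('pics/cmp.png',np.vstack(a))"
```

```text
(no output)
```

View pics/cmp.png

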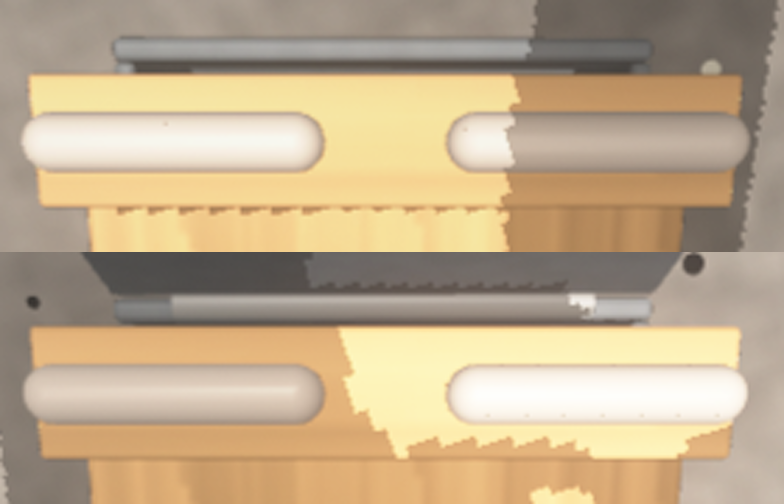

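Emit:
move_arm:
  motion:
    - {"tx": -0.002, "ty": -0.002, "tz": 0.05, "wx": 0, "wy": 0, "wz": -0.0015, "hand": 0}
    - {"tx": 0, "ty": 0, "tz": 0.05, "wx": 0, "wy": 0, "wz": 0, "hand": 0}
    - {"tx": 0, "ty": 0, "tz": 0.04, "wx": 0, "wy": 0, "wz": 0, "hand": 0}
    - {"tx": 0, "ty": 0, "tz": 0.04, "wx": 0, "wy": 0, "wz": 0, "hand": 0}
    - {"tx": 0, "ty": 0, "tz": 0.03, "wx": 0, "wy": 0, "wz": 0, "hand": 0}
    - {"tx": 0, "ty": 0, "tz": 0, "wx": 0, "wy": 0, "wz": 0, "hand": 0}

```text
time: 25.8
position: [0.582, -0.1441, 0.2914]
orientation: [3.097, -0.527, -0.002]
force: [0.1, 0.7, -4.5]
gripper_width: 0.0255
```

```bash
python3 rel.py .5822 -.1464 .064 -109.37; python3 -c "
from h import *
p=ctrl.read_camera('wrist');save(p,'w10')"
```

```text
t 25.8 grasp now [ 0.5818 -0.1441  0.1274] TCP tgt [ 0.5822 -0.1464  0.228 ] F [ 0.1  0.7 -4.5] w 0.0255 q [-0.52  0.4   0.88  1.74 -0.33  1.16 -1.44]
shift units [0.0033 0.0068 0.2113] turn units [0.0003 0.001  0.0007]
```

View pics/w10.png

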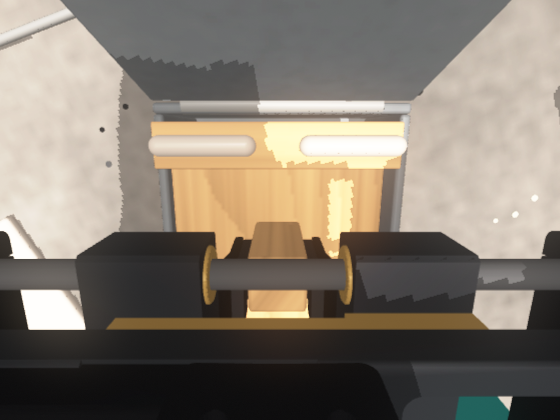

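Emit:
move_arm:
  motion:
    - {"tx": 0.003, "ty": 0.007, "tz": 0, "wx": 0, "wy": 0, "wz": 0, "hand": 0}
    - {"tx": 0, "ty": 0, "tz": 0, "wx": 0, "wy": 0, "wz": 0, "hand": 0}

```text
time: 26.1
position: [0.5826, -0.147, 0.2928]
orientation: [3.097, -0.527, 0.002]
force: [-0.6, -0.8, -3.4]
gripper_width: 0.0258
```

```bash
python3 rel.py .5822 -.1464 .064 -109.37; python3 -c "
from h import *
p=ctrl.read_camera('wrist');save(p,'w11')
cv2.imwrite('pics/w11c.png',cv2.resize(p['image'][90:240,130:430],None,fx=2.6,fy=2.6,interpolation=cv2.INTER_CUBIC))"
```

```text
t 26.1 grasp now [ 0.5828 -0.147   0.1288] TCP tgt [ 0.5822 -0.1464  0.228 ] F [-0.6 -0.8 -3.4] w 0.0258 q [-0.51  0.4   0.89  1.74 -0.33  1.16 -1.44]
shift units [-0.0022 -0.0014  0.2161] turn units [-0.0001 -0.0007  0.0004]
```

View pics/w11c.png

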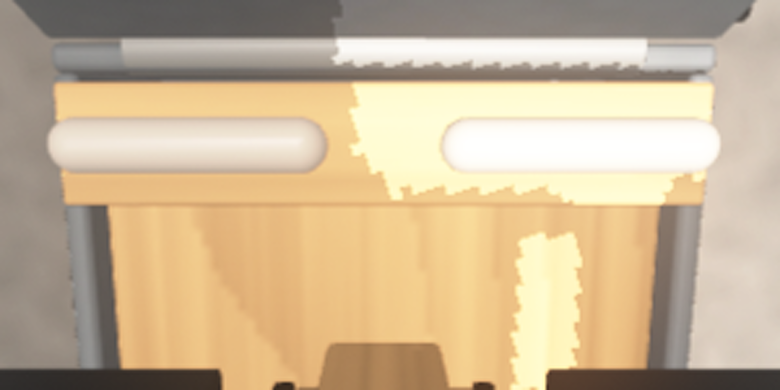

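Emit:
move_arm:
  motion:
    - {"tx": -0.001, "ty": 0, "tz": 0.04, "wx": 0, "wy": 0, "wz": 0, "hand": 0}
    - {"tx": 0, "ty": 0, "tz": 0.04, "wx": 0, "wy": 0, "wz": 0, "hand": 0}
    - {"tx": 0, "ty": 0, "tz": 0.04, "wx": 0, "wy": 0, "wz": 0, "hand": 0}
    - {"tx": 0, "ty": 0, "tz": 0.04, "wx": 0, "wy": 0, "wz": 0, "hand": 0}
    - {"tx": 0, "ty": 0, "tz": 0.02, "wx": 0, "wy": 0, "wz": 0, "hand": 0}
    - {"tx": 0, "ty": 0, "tz": 0, "wx": 0, "wy": 0, "wz": 0, "hand": 0}

```text
time: 26.9
position: [0.582, -0.1464, 0.2377]
orientation: [3.097, -0.527, -0.001]
force: [-0.0, 0.1, -5.0]
gripper_width: 0.0257
```

```bash
python3 rel.py .5824 -.1466 .064 -109.37; python3 -c "
from h import *
print(ctrl.observe()['torque'])"
```

```text
t 26.9 grasp now [ 0.5819 -0.1464  0.0737] TCP tgt [ 0.5824 -0.1466  0.228 ] F [-0.   0.1 -5. ] w 0.0257 q [-0.48  0.46  0.85  1.79 -0.39  1.07 -1.4 ]
shift units [0.0014 0.0003 0.0323] turn units [0.0002 0.0006 0.0007]
[-0.04301404  0.16845117  0.05657582]
```

Emit:
move_arm:
  motion:
    - {"tx": 0, "ty": 0, "tz": 0.012, "wx": 0, "wy": 0, "wz": 0, "hand": 0}
    - {"tx": 0, "ty": 0, "tz": 0.01, "wx": 0, "wy": 0, "wz": 0, "hand": 0}
    - {"tx": 0, "ty": 0, "tz": 0.005, "wx": 0, "wy": 0, "wz": 0, "hand": 0}
    - {"tx": 0, "ty": 0, "tz": 0, "wx": 0, "wy": 0, "wz": 0, "hand": 0}

```text
time: 27.4
position: [0.5822, -0.1464, 0.2301]
orientation: [-3.097, 0.527, 0.0]
force: [-0.5, 0.2, -4.8]
gripper_width: 0.0257
```

```bash
python3 rel.py .5824 -.1466 .065 -109.37
```

```text
t 27.4 grasp now [ 0.5822 -0.1464  0.0661] TCP tgt [ 0.5824 -0.1466  0.229 ] F [-0.5  0.2 -4.8] w 0.0257 q [-0.47  0.47  0.84  1.79 -0.4   1.06 -1.39]
shift units [0.0009 0.0005 0.0037] turn units [-0.0001  0.      0.0008]
```

Emit:
move_arm:
  motion:
    - {"tx": 0, "ty": 0, "tz": 0.005, "wx": 0, "wy": 0, "wz": 0, "hand": 0}
    - {"tx": 0, "ty": 0, "tz": 0.004, "wx": 0, "wy": 0, "wz": 0, "hand": 0}
    - {"tx": 0, "ty": 0, "tz": 0, "wx": 0, "wy": 0, "wz": 0, "hand": 0}

```text
time: 27.78
position: [0.5823, -0.1465, 0.2285]
orientation: [-3.096, 0.527, -0.0]
force: [-3.0, 1.6, 5.1]
gripper_width: 0.0259
```

```bash
python3 rel.py .5824 -.1466 .065 -109.37
```

```text
t 27.77 grasp now [ 0.5824 -0.1464  0.0645] TCP tgt [ 0.5824 -0.1466  0.229 ] F [-3.   1.6  5.1] w 0.0259 q [-0.47  0.48  0.84  1.79 -0.4   1.05 -1.39]
shift units [ 0.0002  0.0002 -0.0017] turn units [-0.0005 -0.0001  0.0008]
```

Emit:
move_arm:
  motion:
    - {"tx": 0, "ty": 0, "tz": 0, "wx": 0, "wy": 0, "wz": 0, "hand": 0.45}
    - {"tx": 0, "ty": 0, "tz": 0, "wx": 0, "wy": 0, "wz": 0, "hand": 0.6}
    - {"tx": 0, "ty": 0, "tz": 0, "wx": 0, "wy": 0, "wz": 0, "hand": 0.6}
    - {"tx": 0, "ty": 0, "tz": -0.06, "wx": 0, "wy": 0, "wz": 0, "hand": 0.6}
    - {"tx": 0, "ty": 0, "tz": -0.12, "wx": 0, "wy": 0, "wz": 0, "hand": 0.6}
    - {"tx": 0, "ty": 0, "tz": -0.15, "wx": 0, "wy": 0, "wz": 0, "hand": 0.6}
    - {"tx": 0, "ty": 0, "tz": -0.15, "wx": 0, "wy": 0, "wz": 0, "hand": 0.6}
    - {"tx": 0, "ty": 0, "tz": -0.15, "wx": 0, "wy": 0, "wz": 0, "hand": 0.6}
    - {"tx": 0, "ty": 0, "tz": -0.15, "wx": 0, "wy": 0, "wz": 0, "hand": 0.6}
    - {"tx": 0, "ty": 0, "tz": -0.1, "wx": 0, "wy": 0, "wz": 0, "hand": 0.6}
    - {"tx": -0.1, "ty": 0, "tz": 0, "wx": 0, "wy": 0, "wz": 0, "hand": 0.6}
    - {"tx": 0, "ty": 0, "tz": 0, "wx": 0, "wy": 0, "wz": 0, "hand": 0.6}

```text
time: 29.28
position: [0.5526, -0.1373, 0.4931]
orientation: [-3.094, 0.527, -0.003]
force: [1.0, -0.9, -0.6]
gripper_width: 0.0522
```

```bash
cat > ov3.py <<'E'
from h import *
p=wcam(); save(p,'w12'); S=ctrl.read_camera('scene'); save(S,'s12')
im=cv2.resize(p['image'],None,fx=4,fy=4,interpolation=cv2.INTER_CUBIC)
P=dict(p)
for k in('fx','fy'): P[k]=p[k]*4
for k in('cx','cy'): P[k]=p[k]*4+1.5
q=(.5824,-.1464,-.338)
loop(im,P,rect(0,0,.146,.130,.085),q); rackdraw(im,P,q,.006,(255,0,0))
u=proj(p,[[.5824,-.1464,.05]])[0]; print(u, ctrl.observe()['force'])
r0=int(max(u[1]-75,0)); c0=int(u[0]-95); cv2.imwrite('pics/ov3.png',im[r0*4:r0*4+600,c0*4:c0*4+760])
E
python3 ov3.py
```

```text
[277.82487807 156.86947059] [-0.2668762   0.5572391   0.67758063]
```

View pics/ov3.png

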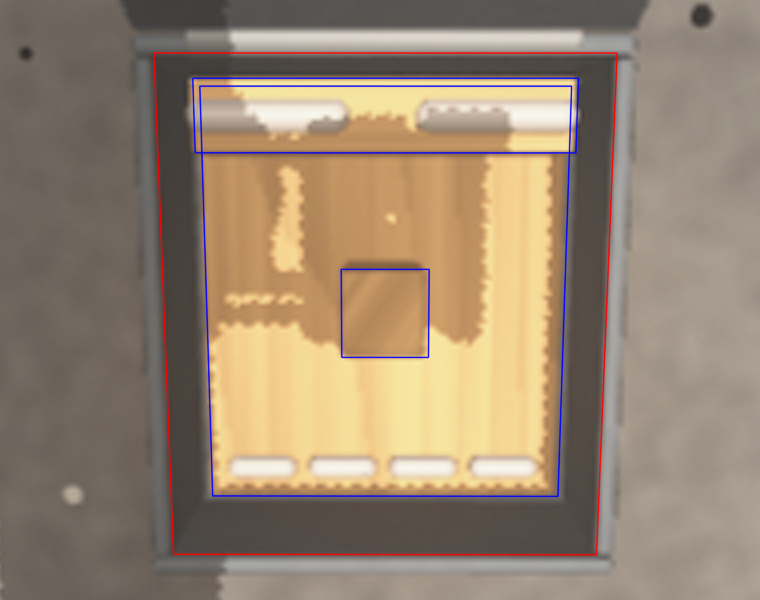

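View pics/s12.png

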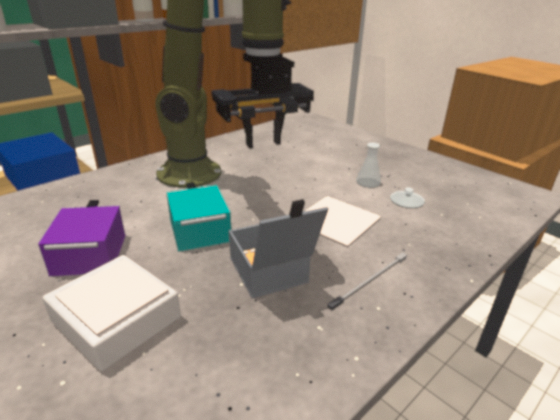

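```bash
python3 -c "
from plant import ctrl
print(ctrl.sign_off())"
```

```text
the job is handed in; nothing more can be done
None
```

The job is handed in at about 29 s of the 67 s allowed, and my last checks found nothing wrong.

- **Lid:** I took the grey case's lid by its tab and swung it to about 1.82 rad. After I let go it stayed leaning back on its stop, and it is still open in the last picture.
- **Heat pad:** I lifted the rack out by its post, turned it a quarter turn and set it on the middle of the pad. I let go and checked it with the wrist camera, where it sat flat and within about 1–2 mm of centre.
- **Back in the case:** I gripped the rack again, turned it another quarter turn the same way and lowered it into the case. Contact came with its underside about 6 mm above the shelf, which is the height of the case's inner floor.
- **Last checks:** In the last wrist picture the fully-seated model drawn over the rack matches it, with the raised end at the hinge side and clear gaps all round. The flask, glass lid and retriever look unmoved, the gripper is clear of everything, and the force at the tool reads about zero.

**Disagreements:**
- The cameras differed by about 2–3 mm on where the case stands. I followed the wrist camera, re-centring from mirrored wrist views.
- The rack drifted about 2 mm sideways while being lowered into the case. I corrected that before it touched anything.

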